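Slide the top tank divider off its stack onto the draining rack

ROBOT

A 6-joint arm with a two-finger parallel gripper is mounted at the origin on the work surface. World frame = base frame: x ahead of the robot, y to its left, z up, the work surface at z = 0. Lengths are in m, angles in rad, forces in N, time in s.
With the tool pointing down it reaches from about 0.25 to 0.725 m from the base axis. Payload 4 kg.
Tool frame: the origin (TCP) lies on the front face of the gripper's body, between the roots of the fingers; the fingertips stand 73 mm ahead of it and the grasp point (between the pads) lies bot.tcp_to_grasp ahead of it (bot.tcp_to_grasp is the distance from the TCP to the grasp point, in m); z points along the fingers, y is the line along which they close (so a half turn about z gives the same grasp; the last joint's range is limited). The gripper opens to 85 mm and grips with 20 to 120 N. Pads are 22 mm wide; open, the fingers measure 114 mm over their backs; the gripper's body (76 mm by 85 mm) begins 54 mm behind the grasp point. The pads swing forward as they close: fully open they stand 13 mm farther back than shut.
Start: joints at [1.319, 0.241, 0.005, 1.335, 0, 1.571], TCP at [0.125, 0.484, 0.304] pointing down, gripper open.
Joint ranges: [-2.72, 2.72], [-1.05, 1.87], [-1.09, 1.28], [-1.99, 2.15], [-1.42, 1.44], [-3.14, 3.14]. Speed limits (rad/s): [2.79, 2.79, 3.14, 3.14, 3.14, 3.14].

INTERFACE

Orientations are given as a unit quaternion [x, y, z, w].
In Python, from workcell import bot gives the robot as it stands.
- The arm moves only by the shell command python3 -m jog 'ROWS' [OPENING]. ROWS is JSON, one flat list of numbers, 6 for each row, row after row: the shift along the world's x, y, z scaled (see below), then the turn, a rotation vector about the world's x, y, z scaled (see below). In form: [tx, ty, tz, wx, wy, wz, tx, ty, tz, wx, wy, wz, ...]. A call has 1 to 10 rows; each row is the pose to reach, as a shift and turn from the pose commanded when the call began; what a row does not reach only later rows make up. The controller multiplies each number of a shift by 800 mm and each number of a turn by 2 rad. A row lasts 1/12 s, in which the tool goes at most 41.7 mm and 7.16 degrees, less where a joint would pass 70% of its speed; a pose out of reach is approached as far as the arm can. A call with a number of a shift or a turn outside -1 to 1 is refused whole. A call with a gripper value outside its range is refused whole. OPENING is the opening, from -1 (shut) to 1 (fully open), set as the call begins (- or left out, the last holds). The fingers move at their own pace and stop on an object; the grip force is fixed at half the most. Time passes only in rows, so rows that repeat a pose let the fingers close. It gives the time, the measured TCP pose, the force, the opening and the grip force at its end, in the units of the state.
- bot.get_obs(): the state, without advancing time (a new reading comes with each control period).
- bot.camera(name): name is "side" or "top"; returns (picture, depth): 400x640x3 uint8, red, green, blue; 400x640 float32, m along the optical axis (not along the pixel's ray), 0 where there is no reading.
- bot.calibration(name): a dict with "intrinsics" (3x3 intrinsics, pixels), "pose" (4x4, takes a point from camera to world coordinates). Camera axes: x right, y up, looking along -z (the intrinsics and any distortion apply to the point x, -y, -z); pixel columns grow to the right and rows downward; lengths in m; the calibration is good to about 2 mm. A picture is of the moment at which its call begins. calibration takes no time and is no camera call.
- bot.job_done(): hands the job in; it is judged then, once.
Trained networks look in the newest picture that a camera, given by its name, has taken for a name from the list of things; names that differ only in an ending like _2 or _b are one class to them, and where a whole thing is asked for, a point or a joint stands for the part that bears it (a point fixed in the world has none). Each returns a list of dicts, best first, with "confidence" (0 to 1); they miss things now and then, are a little off and sometimes report something else, mostly with a low value. They report only what shows in the picture. A call takes as long as a camera call.
- bot.find_in(label, camera): "at" ([x, y, z] in m, in the coordinates of the camera as it stood for that picture, good to about 4 mm: the middle of the surface that is visible of it).
- bot.tip_of(label, camera): "at" ([x, y, z] in m, in the coordinates of the camera as it stood for that picture, good to about 4 mm: a listed point, or the origin of a listed thing).
The state is a dict: "clock": time; "joint_pos": joint angles; "joint_vel": joint speeds; "tau": joint torques, N m; "eef_pos": TCP position; "tool_rot": TCP orientation; "ft_force": force on the tool from outside, world axes, zero at the start; "ft_torque": the same for the moment, N m; "grip_width": finger opening in m; "grasp_force": force on a finger pad.
Only numpy, scipy, OpenCV 4.12 (cv2) and the standard library are available. Lean on these libraries where they do the work, as an engineer would, in place of code of your own. Each camera call takes 0.05 s, during which the arm holds its last target. There are 200 camera calls.

TASK

The wet acrylic tank dividers lie flat on one another in their tray. Press on the top one with the fingertips and slide it off sideways, out of the open side of the tray, onto the sloping ribbed draining rack, and bring it home flat on the ribs and flush against the rack's raised rim. Keep the pressure light while it slides (clear acrylic scratches), leave the two dividers below lying as they are, and disturb nothing else.

Things in the scene. Friction and masses are not known exactly. Their poses are not given: they have to be found in the camera images.
- divider_top_center (a point): Centre of the top divider (to be moved): clear bluish acrylic plate with teal edges and 6 mm holes, 100 mm along x, 120 mm along y, 5 mm thick, about 0.07 kg; upper face 2.5 mm above this point. Axes along the tray's to 0.02 rad. Too wide to grip. It slides easily (friction about 0.15) on the plates and the rack; fingertips pressed on it from above hold better, so it can be drawn along.
- divider_mid: The second divider of the stack, equal to the top one and directly under it. It is loose and must stay where it lies; a hard press on the top one can carry it along. Origin: centre of its underside; axes as the top divider.
- divider_low: The lowest divider of the stack, lying on the tray's floor (must stay where it lies). Origin: centre of its underside.
- tray: White plastic tray, fixed. Origin: at shelf level under the middle of the inner floor; inside 108 mm along x, 126 mm along y, floor 3 mm thick. Walls 3 mm thick, 24 to 26 mm high on the +y, +x and -x sides; the -y side is open, its edge 63 mm from the origin. Three equal dividers fill it from 3 to 18 mm above the shelf, 2 to 5 mm free beside them: the walls stand above the top one.
- rack: White draining rack, fixed, 5 to 20 mm beyond the tray's open side, turned up to 0.07 rad from the tray; 150 mm along x, 134 mm along y. Origin: centre of its underside, at shelf level. Its deck of ribs along y slopes from 9 mm above the shelf at the +y edge (4 mm below the underside of the top divider in the stack) down to 3 mm at the raised rim at its -y end; other sides open.
- food_bottle_a: Bystander: closed food bottle with a red cap, standing in the white sliding-door cabinet (280 mm wide, 140 mm deep, 210 mm high) off to the left. Origin: centre of its underside.
- food_bottle_b: Bystander: closed food jar with a green lid, standing in the white sliding-door cabinet (280 mm wide, 140 mm deep, 210 mm high) off to the left. Origin: centre of its underside.
- tweezer: Bystander: stainless feeding tweezer, about 260 mm long along its x, lying on the shelf.
- feeding_cup: Bystander: blue silicone feeding cup, 66 mm wide, 36 mm high. Origin: centre of its underside.
- glass_magnet: Bystander: black and green glass-cleaning magnet, 75 x 42 x 38 mm. Origin: centre of its underside.
- dosing_bottle: Bystander: white dosing bottle with a blue cap, 48 mm wide, 120 mm high. Origin: centre of its underside.
- test_vial: Bystander: small amber vial with a yellow cap, 28 mm wide, 60 mm high. Origin: centre of its underside.
- rack_rim (a point): Middle of the foot of the rim's inner face, 3 mm above the shelf, at y = -63 mm in the rack's frame; axes as the rack. The rim is 150 mm long along x, its top 25 mm above the shelf. With the divider's 100 mm edge home against it, the divider's centre is 60 mm to +y of here and about 5 mm higher (8 mm above the shelf), the plate sloping with the deck (0.046 rad).

How it is judged:
By the outcome, as a careful person would: the job done as asked, in the order asked, and still so for the second after the job is handed in, with the robot touching nothing.
It also fails if it takes over 64 s, if anything falls off the work surface, if the arm or the gripper's body presses on something with over 40 N, if the wrist force passes 120 N, or if a joint passes its speed limit or range.

## Working session

There is one attempt and no reset: what is moved stays moved. The work goes in short steps, Python scripts to look and compute and a shell command to move; the robot and the scene stay as the last step left them, time stands still between calls to the robot, and variables do not carry over. Pictures are saved under pics/ and viewed, at most 10 in all, crops included, and the job is handed in when it is done.

```bash
mkdir -p pics
cat > h.py <<'E'
import numpy as np, cv2
from workcell import bot
def w(cam,p):
    T=np.array(bot.calibration(cam)["pose"]); return (T@np.r_[p,1])[:3]
def cloud(cam,depth):
    c=bot.calibration(cam); K=np.array(c["intrinsics"]); T=np.array(c["pose"])
    v,u=np.mgrid[:depth.shape[0],:depth.shape[1]]
    P=np.stack([(u-K[0,2])/K[0,0]*depth,-(v-K[1,2])/K[1,1]*depth,-depth],-1)
    return P@T[:3,:3].T+T[:3,3]
E
python3 - <<'E'
from h import *
for c in("top","side"):
    im,d=bot.camera(c); cv2.imwrite(f"pics/{c}0.png",im[:,:,::-1]); np.save(c+"0.npy",d)
    print(c,np.round(bot.calibration(c)["pose"],3).tolist(),bot.calibration(c).keys())
    for l in["divider_top_center","tray","rack","rack_rim","divider_mid","dosing_bottle","feeding_cup","glass_magnet","test_vial","tweezer"]:
        r=bot.tip_of(l,c)
        print(l,[(round(x["confidence"],2),np.round(w(c,x["at"]),4).tolist()) for x in r[:2]])
o=bot.get_obs();print(o,bot.tcp_to_grasp)
E
```

```text
top [[0.025, 0.999, -0.045, 0.54], [-0.999, 0.026, 0.033, 0.089], [0.034, 0.044, 0.998, 1.059], [0.0, 0.0, 0.0, 1.0]] dict_keys(['intrinsics', 'pose'])
divider_top_center [(0.74, [0.5135, 0.1739, 0.0155])]
tray []
rack [(0.81, [0.5479, 0.0453, 0.0004])]
rack_rim [(0.6, [0.5595, -0.0192, -0.0002])]
divider_mid []
dosing_bottle [(0.59, [0.7662, 0.1728, 0.0041]), (0.58, [0.7645, -0.175, -0.0029])]
feeding_cup [(0.68, [0.7641, -0.007, -0.0012])]
glass_magnet [(0.61, [0.7651, -0.1745, 0.0023])]
test_vial [(0.66, [0.3611, -0.3105, -0.0009])]
tweezer [(0.89, [0.601, -0.2715, 0.0021])]
side [[0.971, 0.145, -0.192, 0.354], [-0.24, 0.636, -0.733, -0.839], [0.015, 0.758, 0.652, 0.84], [0.0, 0.0, 0.0, 1.0]] dict_keys(['intrinsics', 'pose'])
divider_top_center [(0.57, [0.5123, 0.1713, 0.0157]), (0.42, [0.513, 0.1778, 0.0009])]
tray [(0.59, [0.5152, 0.1713, -0.0013])]
rack [(0.88, [0.5462, 0.0411, -0.0037])]
rack_rim [(0.64, [0.5626, -0.0218, 0.0036]), (0.4, [0.5107, 0.1792, 0.0026])]
divider_mid [(0.61, [0.512, 0.1726, 0.0092])]
dosing_bottle [(0.75, [0.765, 0.1721, -0.0023]), (0.49, [0.3601, -0.
[... 270 characters left out ...]

{'clock': 1.1, 'joint_pos': array([1.31899485e+00, 2.40610257e-01, 5.01472777e-03, 1.33521303e+00,
       2.60007872e-05, 1.57076639e+00]), 'joint_vel': array([-0.00081471, -0.00088808,  0.00096968, -0.00103444,  0.00093102,
       -0.00076177]), 'tau': array([-1.02054812e-03, -3.72221768e+01,  2.52694970e+01,  1.28965632e-03,
       -1.66723598e-04,  6.77764490e-06]), 'eef_pos': array([0.12456924, 0.48423618, 0.30390697]), 'tool_rot': array([ 1.25553543e-01,  9.92086845e-01, -4.43465487e-06, -1.36655005e-05]), 'ft_force': array([-0.06954378,  0.50413041, -0.13198465]), 'ft_torque': array([ 0.00839342,  0.04192663, -0.00512707]), 'grasp_force': 0.0, 'grip_width': 0.08539015493944097} 0.0539
```

Run:
```python
from h import *
c=bot.calibration("top");K=np.array(c["intrinsics"]);T=np.linalg.inv(np.array(c["pose"]))
def px(p):
    q=T@np.r_[p,1]; return K[0,2]+K[0,0]*q[0]/-q[2],K[1,2]-K[1,1]*q[1]/-q[2]
u,v=px([0.53,0.11,0.01]);print(u,v,px([.5135,.174,.0155]),px([.5595,-.02,.003]),K)
im=cv2.imread("pics/top0.png");u,v=int(u),int(v)
x0,y0=u-100,v-75;print(x0,y0)
cv2.imwrite("pics/topc.png",cv2.resize(im[y0:y0+150,x0:x0+200],None,fx=4,fy=4,interpolation=cv2.INTER_CUBIC))
```

```text
298.42851018854174 219.98571348126896 (np.float64(272.14393750255846), np.float64(226.08794640537727)) (np.float64(350.685952804328), np.float64(209.45302543557068)) [[422.2345726    0.         321.35347945]
 [  0.         422.2345726  197.61098217]
 [  0.           0.           1.        ]]
198 144
```

View pics/topc.png

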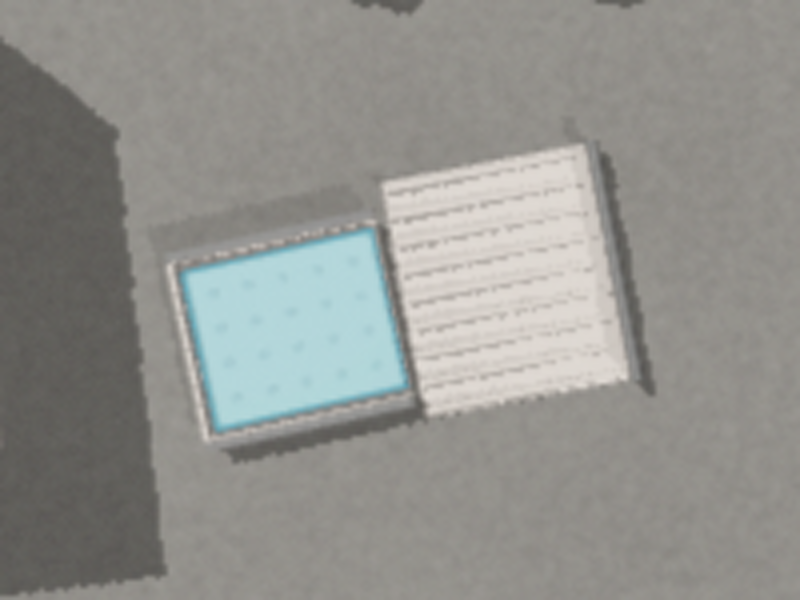

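View pics/side0.png

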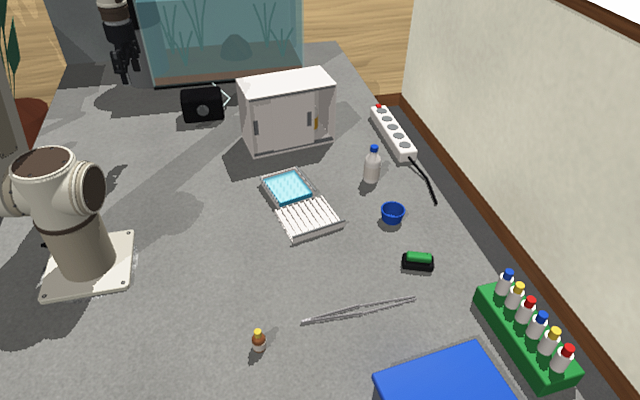

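Run:
```python
from h import *
from scipy.spatial.transform import Rotation as R
c=bot.calibration("top");K=np.array(c["intrinsics"]);T=np.array(c["pose"])
def un(u,v,z):
    u=198+(u-1.5)/4;v=144+(v-1.5)/4
    d=T[:3,:3]@np.array([(u-K[0,2])/K[0,0],-(v-K[1,2])/K[1,1],-1]); o=T[:3,3]
    return o+d*(z-o[2])/d[2]
P=[un(*p,.018) for p in[(180,268),(375,228),(410,388),(215,433)]]
print("plate ctr",np.mean(P,0),np.round(P,4).tolist())
# long edges: 0->1 and 3->2 are -y
for a,b in((0,1),(3,2)): d=P[b]-P[a];print("yaw",np.arctan2(d[0],-d[1]),np.linalg.norm(d))
for a,b in((0,3),(1,2)): d=P[a]-P[b];print("yaw x",np.arctan2(d[1],d[0]),np.linalg.norm(d))
Rk=[un(583,143,.025),un(632,380,.025),un(380,182,.009),un(425,415,.009)]
print(np.round(Rk,4).tolist())
for a,b in((0,1),(2,3)): d=Rk[a]-Rk[b];print("rack yaw",np.arctan2(d[1],d[0]),np.linalg.norm(d))
pc=np.concatenate([cloud(s,np.load(s+"0.npy"))[np.load(s+"0.npy")>0] for s in("top","side")])
m=(pc[:,2]>.19)&(pc[:,2]<.24)&(pc[:,0]>.3)&(pc[:,0]<.8)&(pc[:,1]>0.15)
q=pc[m];print("cab",cv2.minAreaRect(q[:,:2].astype(np.float32)),q.min(0),q.max(0))
print(R.from_quat(bot.get_obs()["tool_rot"]).as_matrix().round(3))
```

```text
plate ctr [0.51400912 0.17555951 0.018     ] [[0.5496, 0.247, 0.018], [0.5772, 0.1285, 0.018], [0.4796, 0.1043, 0.018], [0.4495, 0.2224, 0.018]]
yaw 0.22885798752516218 0.12169678460079668
yaw 0.2492306534525621 0.12190301325474245
yaw x 0.2405021396212938 0.10306622431601424
yaw x 0.24258827974045877 0.10058540071486965
[[0.6326, 0.0019, 0.025], [0.488, -0.0314, 0.025], [0.6063, 0.1265, 0.009], [0.4627, 0.0947, 0.009]]
rack yaw 0.22637212222250971 0.1484541407542324
rack yaw 0.2177918564421436 0.1470784863236524
cab ((0.5077455043792725, 0.629948616027832), (0.5647362470626831, 0.4192887246608734), 89.5363540649414) [0.30023095 0.34810099 0.19000443] [0.71966798 0.91397284 0.23997432]
[[-0.968  0.249 -0.   ]
 [ 0.249  0.968 -0.   ]
 [ 0.    -0.    -1.   ]]
```

```bash
python3 -m jog '[0.219,-0.2925,0,0,0,-0.54, 0.219,-0.2925,0,0,0,-0.54, 0.219,-0.2925,0,0,0,-0.54, 0.219,-0.2925,0,0,0,-0.54, 0.219,-0.2925,0,0,0,-0.54, 0.219,-0.2925,0,0,0,-0.54, 0.219,-0.2925,0,0,0,-0.54, 0.484,-0.378,-0.1,0,0,-0.54, 0.484,-0.378,-0.1,0,0,-0.54, 0.484,-0.378,-0.1,0,0,-0.54]' 0
cat >> h.py <<'E'
from scipy.spatial.transform import Rotation as R
def st():
    o=bot.get_obs();r=R.from_quat(o["tool_rot"]).as_matrix()
    print("t",o["clock"],"p",o["eef_pos"].round(4),"F",o["ft_force"].round(2),"M",o["ft_torque"].round(3),"yaw_y",round(np.arctan2(r[1,1],r[0,1]),4),"z",r[:,2].round(3),"w",round(o["grip_width"],4),"j",o["joint_pos"].round(2))
E
python3 -c "from h import *;st()"
```

```text
clock: 1.93
eef_pos: [0.4131, 0.2131, 0.2621]
tool_rot: [0.619, 0.785, 0.001, 0.0]
ft_force: [-0.4, 1.9, 1.2]
grip_width: 0.0425
grasp_force: 0.0
t 1.9333 p [0.4131 0.2131 0.2621] F [-0.37  1.89  1.24] M [-0.027 -0.034  0.005] yaw_y 0.2353 z [ 0.002  0.001 -1.   ] w 0.0425 j [ 0.48  0.19 -0.17  1.21  0.    1.81]
```

```bash
python3 -m jog '[0.124,-0.039,-0.1,0,0,0, 0.124,-0.039,-0.1,0,0,0, 0.124,-0.039,-0.1,0,0,0, 0.124,-0.039,-0.178,0,0,0, 0.124,-0.039,-0.178,0,0,0, 0.124,-0.039,-0.178,0,0,0, 0.124,-0.039,-0.178,0,0,0]' 0 >/dev/null
python3 -c "
from h import *;st()
im,d=bot.camera('top');cv2.imwrite('pics/a.png',cv2.resize(im[130:300,190:400],None,fx=3.5,fy=3.5)[:,:,::-1])
st()
for c in ('side','top'):
  bot.camera(c)
  for l in ('divider_top_center','rack_rim'): print(c,l,[(round(x['confidence'],2),w(c,x['at']).round(4)) for x in bot.tip_of(l,c)[:1]])"
```

```text
t 2.5167 p [0.5094 0.1827 0.118 ] F [0.34 0.28 0.34] M [-0.005 -0.082 -0.017] yaw_y 0.2386 z [-0.004 -0.001 -1.   ] w 0.0424 j [ 0.34  0.47 -0.17  0.93  0.    1.68]
t 2.5667 p [0.5107 0.1834 0.12  ] F [ 0.59 -0.5   0.58] M [-0.004 -0.038 -0.048] yaw_y 0.2392 z [-0.  0. -1.] w 0.0425 j [ 0.34  0.47 -0.17  0.93  0.    1.68]
side divider_top_center [(0.73, array([0.5137, 0.1728, 0.0152]))]
side rack_rim [(0.75, array([ 0.5629, -0.0193,  0.0078]))]
top divider_top_center [(0.8, array([0.5133, 0.1755, 0.0136]))]
top rack_rim [(0.62, array([ 0.5586, -0.0192,  0.0006]))]
```

```bash
python3 -m jog '[0.001,-0.001,-0.02,0,0,0, 0.001,-0.001,-0.0325,0,0,0, 0.001,-0.001,-0.0325,0,0,0, 0.001,-0.001,-0.0325,0,0,0, 0.001,-0.001,-0.0325,0,0,0]' >/dev/null; python3 -c "from h import *;st()"
python3 -m jog '[0,0,-0.00125,0,0,0, 0,0,-0.0025,0,0,0, 0,0,-0.0025,0,0,0, 0,0,-0.0025,0,0,0]' | egrep 'pos|force'
python3 -m jog '[0,0,-0.00125,0,0,0, 0,0,-0.00125,0,0,0, 0,0,-0.00125,0,0,0]' | egrep 'pos|force'
```

```text
t 3.2833 p [0.5114 0.1825 0.0937] F [-0.31  0.01 -0.29] M [ 0.062 -0.02  -0.014] yaw_y 0.2391 z [ 0.  0. -1.] w 0.0427 j [ 0.34  0.51 -0.2   0.87  0.    1.67]
eef_pos: [0.5114, 0.1825, 0.0915]
ft_force: [-0.4, -0.0, 0.9]
grasp_force: 0.0
eef_pos: [0.5113, 0.1824, 0.0903]
ft_force: [0.3, -0.6, -0.8]
grasp_force: 0.0
```

```bash
for k in 1; do
python3 -m jog '[0,0,-0.00125,0,0,0, 0,0,-0.00125,0,0,0, 0,0,-0.00125,0,0,0]' | egrep 'pos|ft_f'
python3 -m jog '[0,0,-0.00125,0,0,0, 0,0,-0.00125,0,0,0, 0,0,-0.00125,0,0,0]' | egrep 'pos|ft_f'
python3 -m jog '[0,0,-0.00125,0,0,0, 0,0,-0.00125,0,0,0, 0,0,-0.00125,0,0,0]' | egrep 'pos|ft_f'
done
```

```text
eef_pos: [0.5112, 0.1824, 0.0892]
ft_force: [-0.1, -0.2, 0.2]
eef_pos: [0.5116, 0.1825, 0.0888]
ft_force: [-0.9, 0.4, 4.0]
eef_pos: [0.5119, 0.1827, 0.0888]
ft_force: [-1.0, -0.4, 8.6]
```

```bash
python3 -m jog '[0,0,0.001,0,0,0, 0,0,0.001,0,0,0, 0.0006,-0.0024,0.001,0,0,0, 0.0012,-0.0048,0.001,0,0,0, 0.0018,-0.0072,0.001,0,0,0, 0.0024,-0.0096,0.001,0,0,0, 0.003,-0.0120,0.001,0,0,0, 0.0036,-0.0144,0.001,0,0,0, 0.0042,-0.0168,0.001,0,0,0, 0.0048,-0.0192,0.001,0,0,0]' | egrep 'pos|ft_f'
python3 -c "
from h import *;st()
im,d=bot.camera('side');cv2.imwrite('pics/b.png',cv2.resize(im[150:260,230:380],None,fx=5,fy=5,interpolation=cv2.INTER_CUBIC)[:,:,::-1]);st()"
```

```text
eef_pos: [0.5156, 0.1675, 0.0888]
ft_force: [0.0, 0.8, 6.4]
t 5.45 p [0.5156 0.1675 0.0888] F [0.05 0.83 6.42] M [0.166 0.249 0.026] yaw_y 0.2393 z [ 0.001  0.001 -1.   ] w 0.0427 j [ 0.31  0.51 -0.2   0.86  0.    1.65]
t 5.5 p [0.5157 0.1672 0.0888] F [-1.29  0.23  6.12] M [0.077 0.206 0.016] yaw_y 0.2389 z [ 0.001  0.001 -1.   ] w 0.043 j [ 0.31  0.51 -0.2   0.86  0.    1.65]
```

View pics/b.png

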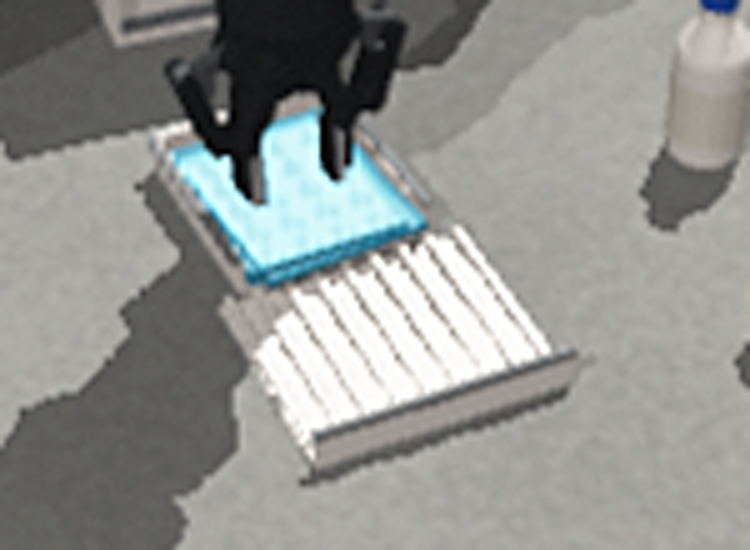

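```bash
python3 -m jog '[0.0006,-0.0024,0.0006,0,0,0, 0.0012,-0.0048,0.0006,0,0,0, 0.0018,-0.0072,0.0006,0,0,0, 0.0024,-0.0096,0.0006,0,0,0, 0.003,-0.0120,0.0006,0,0,0, 0.0036,-0.0144,0.0006,0,0,0, 0.0042,-0.0168,0.0006,0,0,0, 0.0048,-0.0192,0.0006,0,0,0, 0.0048,-0.0192,0.0006,0,0,0]' | egrep 'pos|ft_f'
python3 -c "
from h import *;st()
im,d=bot.camera('side');cv2.imwrite('pics/c.png',cv2.resize(im[160:235,240:350],None,fx=7,fy=7,interpolation=cv2.INTER_CUBIC)[:,:,::-1])
for l in ('divider_top_center','divider_mid'): print(l,[(round(x['confidence'],2),w('side',x['at']).round(4)) for x in bot.tip_of(l,'side')[:2]])
bot.camera('top')
for l in ('divider_top_center','divider_mid'): print(l,[(round(x['confidence'],2),w('top',x['at']).round(4)) for x in bot.tip_of(l,'top')[:2]])
st()"
```

```text
eef_pos: [0.5193, 0.1513, 0.0888]
ft_force: [-0.1, 1.1, 5.7]
t 6.25 p [0.5193 0.1513 0.0888] F [-0.08  1.12  5.75] M [0.091 0.097 0.002] yaw_y 0.2386 z [ 0.001 -0.    -1.   ] w 0.0428 j [ 0.28  0.51 -0.21  0.86 -0.    1.62]
divider_top_center [(0.62, array([0.5207, 0.1444, 0.0154]))]
divider_mid [(0.54, array([0.5123, 0.1723, 0.006 ]))]
divider_top_center [(0.92, array([0.5227, 0.1448, 0.0145]))]
divider_mid []
t 6.55 p [0.5193 0.1513 0.0888] F [-0.49  0.17  6.03] M [-0.047  0.02   0.028] yaw_y 0.2387 z [ 0.001 -0.001 -1.   ] w 0.0426 j [ 0.28  0.51 -0.21  0.86 -0.    1.62]
```

View pics/c.png

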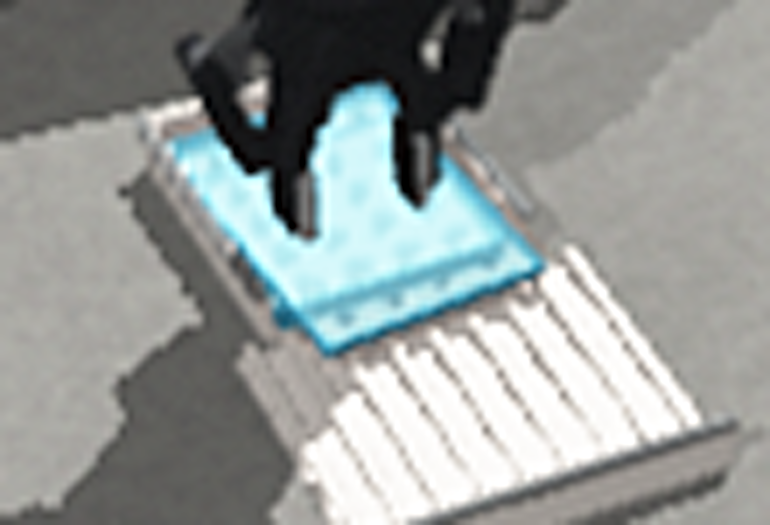

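```bash
python3 -m jog '[0.0009,-0.0037,0.0007,0,0,0, 0.0018,-0.0074,0.0007,0,0,0, 0.0027,-0.0111,0.0007,0,0,0, 0.0036,-0.0148,0.0007,0,0,0, 0.0045,-0.0185,0.0007,0,0,0, 0.0054,-0.0222,0.0007,0,0,0, 0.0063,-0.0259,0.0007,0,0,0, 0.0072,-0.0296,0.0007,0,0,0, 0.0081,-0.0333,0.0007,0,0,0, 0.0081,-0.0333,0.0007,0,0,0]' | egrep 'pos|ft_f'
python3 -c "
from h import *
bot.camera('top')
for l in ('divider_top_center',): print(l,[(round(x['confidence'],2),w('top',x['at']).round(4)) for x in bot.tip_of(l,'top')[:2]])
st()"
```

```text
eef_pos: [0.5255, 0.1244, 0.089]
ft_force: [-0.8, -0.1, -0.8]
divider_top_center []
t 7.4833 p [0.5254 0.1249 0.0891] F [ 0.2   0.47 -0.34] M [ 0.002  0.027 -0.024] yaw_y 0.2387 z [-0. -0. -1.] w 0.0427 j [ 0.23  0.51 -0.21  0.86  0.    1.57]
```

```bash
python3 -c "
from h import *
im,d=bot.camera('side');cv2.imwrite('pics/d.png',cv2.resize(im[160:245,240:360],None,fx=6,fy=6,interpolation=cv2.INTER_CUBIC)[:,:,::-1])
for l in ('divider_top_center','divider_mid'): print(l,[(round(x['confidence'],2),w('side',x['at']).round(4)) for x in bot.tip_of(l,'side')[:2]])
bot.camera('top')
for l in ('divider_top_center',): print(l,[(round(x['confidence'],2),w('top',x['at']).round(4)) for x in bot.tip_of(l,'top')[:2]])
st()"
```

```text
divider_top_center [(0.81, array([0.522 , 0.1293, 0.0142]))]
divider_mid [(0.73, array([ 0.5471,  0.0425, -0.0006])), (0.59, array([0.512 , 0.1698, 0.0083]))]
divider_top_center []
t 7.7333 p [0.5254 0.1252 0.0892] F [ 0.57 -0.29  0.35] M [-0.005  0.018 -0.023] yaw_y 0.2393 z [-0.  0. -1.] w 0.0424 j [ 0.23  0.51 -0.21  0.86  0.    1.57]
```

View pics/d.png

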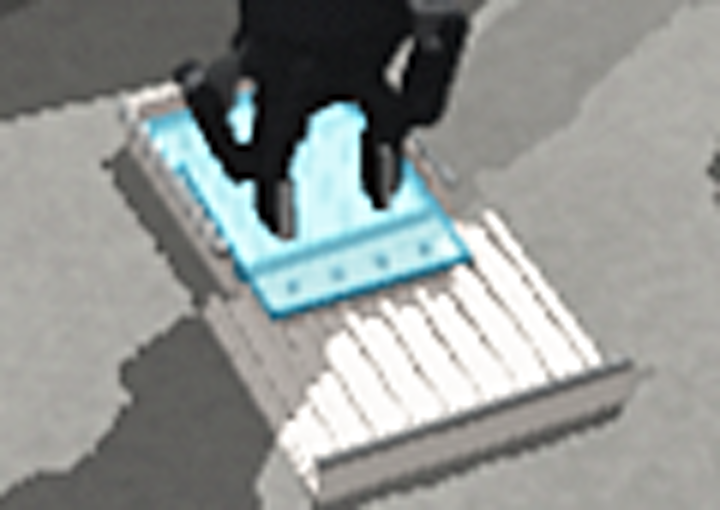

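```bash
python3 -m jog '[0,0,0.005,0,0,0, -0.0056,0.024,0.005,0,0,0, -0.0056,0.024,0.005,0,0,0, -0.0056,0.024,0.0008,0,0,0,  -0.0056,0.024,-0.001,0,0,0, -0.0056,0.024,-0.001,0,0,0, -0.0056,0.024,-0.001,0,0,0, -0.0056,0.024,-0.001,0,0,0]' | egrep 'pos|ft_f'
python3 -m jog '[0,0,0,0,0,0,0,0,0,0,0,0]' | egrep 'pos|ft_f'
```

```text
eef_pos: [0.5214, 0.1441, 0.0888]
ft_force: [-0.1, 1.7, 4.6]
eef_pos: [0.5214, 0.1441, 0.0888]
ft_force: [0.5, -0.7, 5.9]
```

```bash
python3 -m jog '[0.0009,-0.0036,0,0,0,0, 0.0018,-0.0073,0,0,0,0, 0.0027,-0.0109,0,0,0,0, 0.0036,-0.0146,0,0,0,0, 0.0044,-0.0182,0,0,0,0, 0.0053,-0.0218,0,0,0,0, 0.0062,-0.0255,0,0,0,0, 0.0071,-0.0291,0,0,0,0, 0.0071,-0.0291,0,0,0,0]' | egrep 'pos|ft_f'
python3 -m jog '[0,0,0,0,0,0]' | egrep 'pos|ft_f'
python3 -c "
from h import *
for c in('side','top'):
  bot.camera(c)
  for l in ('divider_top_center','divider_mid'): print(l,[(round(x['confidence'],2),w(c,x['at']).round(4)) for x in bot.tip_of(l,c)[:2]])
st()"
```

```text
eef_pos: [0.5272, 0.1204, 0.0888]
ft_force: [-0.5, -0.1, 4.4]
eef_pos: [0.5272, 0.1204, 0.0888]
ft_force: [-0.5, -0.1, 5.5]
divider_top_center [(0.73, array([0.528 , 0.1063, 0.0176]))]
divider_mid [(0.62, array([0.5109, 0.1708, 0.0087]))]
divider_top_center []
divider_mid []
t 9.7 p [0.5272 0.1205 0.0888] F [ 0.71 -0.86  5.07] M [-0.15   0.036 -0.014] yaw_y 0.2385 z [ 0.001 -0.001 -1.   ] w 0.043 j [ 0.23  0.51 -0.21  0.85 -0.    1.56]
```

```bash
python3 -m jog '[0.0009,-0.0036,0,0,0,0, 0.0018,-0.0073,0,0,0,0, 0.0027,-0.0109,-0.0006,0,0,0, 0.0036,-0.0146,-0.0010,0,0,0, 0.0044,-0.0182,-0.0014,0,0,0, 0.0044,-0.0182,-0.0014,0,0,0]' | egrep 'pos|ft_f'
python3 -m jog '[0,0,0,0,0,0]' | egrep 'pos|ft_f'
python3 -c "
from h import *
for c in('side','top'):
  bot.camera(c)
  for l in ('divider_top_center','divider_mid'): print(l,[(round(x['confidence'],2),w(c,x['at']).round(4)) for x in bot.tip_of(l,c)[:2]])
st()"
```

```text
eef_pos: [0.5312, 0.1059, 0.0882]
ft_force: [-0.1, -0.9, 6.8]
eef_pos: [0.5312, 0.106, 0.0882]
ft_force: [1.0, -0.6, 7.0]
divider_top_center [(0.95, array([0.5326, 0.0925, 0.0152])), (0.15, array([ 7.647e-01, -9.000e-03, -5.000e-04]))]
divider_mid [(0.46, array([0.5129, 0.1711, 0.0096]))]
divider_top_center []
divider_mid [(0.62, array([0.5172, 0.1789, 0.0074]))]
t 10.5833 p [0.5312 0.106  0.0882] F [ 0.1  -1.14  7.05] M [-0.172 -0.015 -0.069] yaw_y 0.2385 z [ 0.003 -0.001 -1.   ] w 0.0429 j [ 0.2   0.51 -0.21  0.85 -0.    1.53]
```

```bash
python3 -m jog '[0.0009,-0.0036,0,0,0,0, 0.0018,-0.0073,-0.0003,0,0,0, 0.0027,-0.0109,-0.0006,0,0,0, 0.0036,-0.0146,-0.0009,0,0,0, 0.0044,-0.0182,-0.0011,0,0,0, 0.0044,-0.0182,-0.0011,0,0,0]' | egrep 'pos|ft_f'
python3 -m jog '[0,0,0,0,0,0]' | egrep 'pos|ft_f'
python3 -m jog '[0.0009,-0.0036,-0.0003,0,0,0, 0.0018,-0.0073,-0.0006,0,0,0, 0.0027,-0.0109,-0.0009,0,0,0, 0.0027,-0.0109,-0.0009,0,0,0, 0.0027,-0.0109,-0.0009,0,0,0]' | egrep 'pos|ft_f'
python3 -c "
from h import *
for c in('side','top'):
  bot.camera(c)
  for l in ('divider_top_center','divider_mid'): print(l,[(round(x['confidence'],2),w(c,x['at']).round(4)) for x in bot.tip_of(l,c)[:2]])
st()"
```

```text
eef_pos: [0.5345, 0.0912, 0.087]
ft_force: [0.7, -0.7, 6.0]
eef_pos: [0.5345, 0.0913, 0.087]
ft_force: [0.0, -1.3, 5.7]
eef_pos: [0.5367, 0.0826, 0.0864]
ft_force: [0.3, 0.0, 6.4]
divider_top_center [(0.89, array([0.5371, 0.067 , 0.0116]))]
divider_mid [(0.7, array([0.5112, 0.1693, 0.0076]))]
divider_top_center []
divider_mid [(0.68, array([0.515 , 0.1756, 0.0086]))]
t 11.8833 p [0.5367 0.0826 0.0864] F [-0.05 -1.02  6.12] M [-0.184 -0.014  0.015] yaw_y 0.2384 z [ 0.002 -0.001 -1.   ] w 0.0426 j [ 0.15  0.51 -0.2   0.85 -0.    1.49]
```

```bash
python3 -m jog '[0.0009,-0.0036,-0.0002,0,0,-0.002, 0.0018,-0.0073,-0.0004,0,0,-0.004, 0.0027,-0.0109,-0.0006,0,0,-0.004, 0.0027,-0.0109,-0.0006,0,0,-0.004]' | egrep 'pos|ft_f'
python3 -m jog '[0.0009,-0.0036,-0.0008,0,0,-0.002, 0.0018,-0.0073,-0.0018,0,0,-0.004, 0.0018,-0.0073,-0.0018,0,0,-0.004, 0.0018,-0.0073,-0.0018,0,0,-0.004]' | egrep 'pos|ft_f'
python3 -c "
from h import *
for c in('side','top'):
  im,_=bot.camera(c)
  if c=='side':cv2.imwrite('pics/e.png',cv2.resize(im[160:245,240:360],None,fx=6,fy=6,interpolation=cv2.INTER_CUBIC)[:,:,::-1])
  for l in ('divider_top_center','divider_mid'): print(l,[(round(x['confidence'],2),w(c,x['at']).round(4)) for x in bot.tip_of(l,c)[:2]])
st()"
```

```text
eef_pos: [0.5387, 0.0738, 0.0858]
ft_force: [-0.1, -1.2, 7.0]
eef_pos: [0.5409, 0.0682, 0.0852]
ft_force: [0.8, -0.8, 9.9]
divider_top_center [(0.68, array([0.5422, 0.0547, 0.0122])), (0.37, array([0.5129, 0.1716, 0.001 ]))]
divider_mid [(0.69, array([0.5146, 0.1726, 0.0102]))]
divider_top_center []
divider_mid [(0.92, array([0.5153, 0.181 , 0.0076])), (0.18, array([ 0.5599, -0.018 ,  0.0007]))]
t 12.85 p [0.5409 0.0682 0.0852] F [-0.57 -0.36 10.12] M [-0.093  0.084 -0.018] yaw_y 0.2224 z [ 0.004 -0.    -1.   ] w 0.0428 j [ 0.13  0.52 -0.2   0.85 -0.    1.47]
```

View pics/e.png

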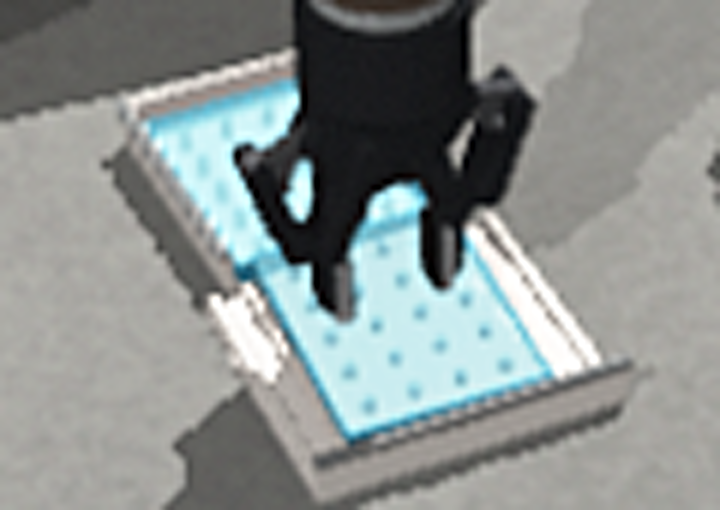

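```bash
python3 -m jog '[0,0,0.0012,0,0,0, 0.0006,-0.0024,0.0012,0,0,0, 0.0012,-0.0049,0.001,0,0,0, 0.0012,-0.0049,0.001,0,0,0]' | egrep 'pos|ft_f'
python3 -m jog '[0.0006,-0.0024,-0.0003,0,0,0, 0.0006,-0.0024,-0.0003,0,0,0, 0.0006,-0.0024,-0.0003,0,0,0]' | egrep 'pos|ft_f'
python3 -c "
from h import *
for c in('side',):
  im,_=bot.camera(c)
  for l in ('divider_top_center','divider_mid'): print(l,[(round(x['confidence'],2),w(c,x['at']).round(4)) for x in bot.tip_of(l,c)[:2]])
st()"
```

```text
eef_pos: [0.5397, 0.064, 0.0837]
ft_force: [-0.4, -0.2, 0.0]
eef_pos: [0.5406, 0.0626, 0.0839]
ft_force: [0.4, 0.5, 0.0]
divider_top_center [(0.81, array([0.5439, 0.0542, 0.0072]))]
divider_mid [(0.98, array([0.5119, 0.1696, 0.0102]))]
t 13.5833 p [0.5408 0.0628 0.0842] F [-0.52  0.45 -0.31] M [0.017 0.002 0.037] yaw_y 0.223 z [-0.  0. -1.] w 0.0429 j [ 0.12  0.52 -0.2   0.85  0.    1.46]
```

```bash
python3 -m jog '[0,0,-0.0012,0,0,0, 0,0,-0.0012,0,0,0, 0,0,-0.0012,0,0,0]' | egrep 'pos|ft_f'
python3 -m jog '[0,0,-0.001,0,0,0, 0,0,-0.001,0,0,0, 0,0,-0.001,0,0,0]' | egrep 'pos|ft_f'
python3 -c "
from h import *
for c in('side',):
  im,_=bot.camera(c)
  cv2.imwrite('pics/f.png',cv2.resize(im[160:245,240:360],None,fx=6,fy=6,interpolation=cv2.INTER_CUBIC)[:,:,::-1])
st()"
```

```text
eef_pos: [0.5408, 0.0628, 0.0833]
ft_force: [0.8, -0.1, -0.3]
eef_pos: [0.5412, 0.0628, 0.083]
ft_force: [0.3, 0.4, 3.3]
t 14.1333 p [0.5412 0.0628 0.0829] F [-1.06  0.12  3.59] M [ 0.005  0.099 -0.006] yaw_y 0.2231 z [ 0.001  0.    -1.   ] w 0.0427 j [ 0.12  0.52 -0.2   0.85  0.    1.46]
```

View pics/f.png

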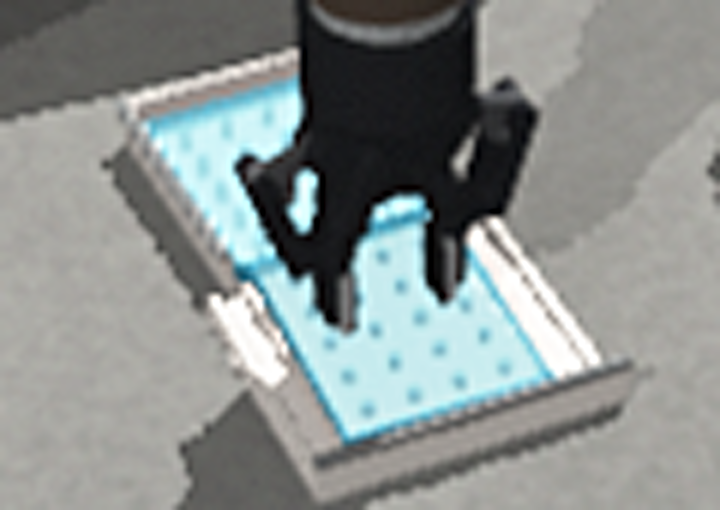

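```bash
python3 -m jog '[0.0008,-0.0036,-0.0002,0,0,0, 0.0016,-0.0073,-0.0004,0,0,0, 0.0024,-0.0109,-0.0006,0,0,0, 0.0024,-0.0109,-0.0006,0,0,0, 0.0024,-0.0109,-0.0006,0,0,0]' | egrep 'pos|ft_f'
python3 -m jog '[0.0004,-0.0018,-0.0001,0,0,0, 0.0008,-0.0036,-0.0002,0,0,0, 0.0008,-0.0036,-0.0002,0,0,0, 0.0008,-0.0036,-0.0002,0,0,0]' | egrep 'pos|ft_f'
python3 -c "
from h import *
for c in('side',):
  im,_=bot.camera(c)
  for l in ('divider_top_center','divider_mid'): print(l,[(round(x['confidence'],2),w(c,x['at']).round(4)) for x in bot.tip_of(l,c)[:2]])
st()"
```

```text
eef_pos: [0.5434, 0.0534, 0.0824]
ft_force: [0.7, -1.5, 5.6]
eef_pos: [0.5439, 0.051, 0.0823]
ft_force: [-0.7, 1.2, 5.2]
divider_top_center [(0.92, array([0.5439, 0.0387, 0.0067])), (0.61, array([ 0.7659, -0.0071, -0.002 ]))]
divider_mid [(0.84, array([0.5126, 0.1705, 0.0075]))]
t 15.0333 p [0.5439 0.051  0.0823] F [0.62 0.43 5.11] M [ 0.023  0.076 -0.003] yaw_y 0.2228 z [ 0.001 -0.    -1.   ] w 0.0427 j [ 0.09  0.52 -0.2   0.85 -0.    1.44]
```

```bash
python3 -m jog '[0.0004,-0.0018,-0.0001,0,0,0, 0.0008,-0.0036,-0.0002,0,0,0, 0.0008,-0.0036,-0.0002,0,0,0, 0.0008,-0.0036,-0.0002,0,0,0]' | egrep 'pos|ft_f'
python3 -c "from h import *;st()"
python3 -m jog '[0.0004,-0.0018,-0.0001,0,0,0, 0.0008,-0.0036,-0.0002,0,0,0, 0.0008,-0.0036,-0.0002,0,0,0, 0.0008,-0.0036,-0.0002,0,0,0]' | egrep 'pos|ft_f'
python3 -c "from h import *
st()
im,_=bot.camera('side')
for l in ('divider_top_center','rack_rim'): print(l,[(round(x['confidence'],2),w('side',x['at']).round(4)) for x in bot.tip_of(l,'side')[:1]])
st()"
```

```text
eef_pos: [0.5446, 0.0482, 0.0822]
ft_force: [0.4, 0.5, 5.5]
t 15.3667 p [0.5446 0.0482 0.0822] F [0.43 0.49 5.51] M [ 0.064  0.047 -0.049] yaw_y 0.2229 z [ 0.001  0.    -1.   ] w 0.0424 j [ 0.09  0.53 -0.2   0.85  0.    1.44]
eef_pos: [0.545, 0.0457, 0.0821]
ft_force: [-0.5, 0.7, 6.9]
t 15.7 p [0.545  0.0457 0.0821] F [-0.49  0.74  6.95] M [ 0.348  0.164 -0.022] yaw_y 0.2231 z [ 0.001  0.001 -1.   ] w 0.0427 j [ 0.08  0.53 -0.2   0.85  0.    1.43]
divider_top_center [(0.58, array([0.5444, 0.0375, 0.0055]))]
rack_rim [(0.75, array([ 0.5605, -0.021 ,  0.0032]))]
t 15.85 p [0.545  0.0457 0.082 ] F [-0.82  1.89  6.18] M [0.24  0.142 0.039] yaw_y 0.2231 z [ 0.001  0.001 -1.   ] w 0.0428 j [ 0.08  0.53 -0.2   0.85  0.    1.43]
```

```bash
python3 -m jog '[0.0004,-0.0018,-0.0001,0,0,0, 0.0008,-0.0036,-0.0002,0,0,0, 0.0008,-0.0036,-0.0002,0,0,0, 0.0008,-0.0036,-0.0002,0,0,0]' | egrep 'pos|ft_f'
python3 -c "from h import *
st()
im,_=bot.camera('side')
cv2.imwrite('pics/g.png',cv2.resize(im[190:245,270:350],None,fx=9,fy=9,interpolation=cv2.INTER_CUBIC)[:,:,::-1])
for l in ('divider_top_center',): print(l,[(round(x['confidence'],2),w('side',x['at']).round(4)) for x in bot.tip_of(l,'side')[:1]])
st()"
```

```text
eef_pos: [0.5457, 0.0429, 0.0819]
ft_force: [-0.1, 2.3, 6.0]
t 16.1833 p [0.5457 0.0429 0.0819] F [-0.09  2.34  6.  ] M [0.382 0.154 0.006] yaw_y 0.2232 z [ 0.001  0.001 -1.   ] w 0.043 j [ 0.08  0.53 -0.2   0.85  0.    1.43]
divider_top_center [(0.75, array([0.545 , 0.0409, 0.0076]))]
t 16.2833 p [0.5457 0.0429 0.0819] F [-0.37  1.36  6.11] M [ 0.377  0.16  -0.014] yaw_y 0.2232 z [ 0.001  0.001 -1.   ] w 0.0426 j [ 0.08  0.53 -0.2   0.85  0.    1.43]
```

View pics/g.png

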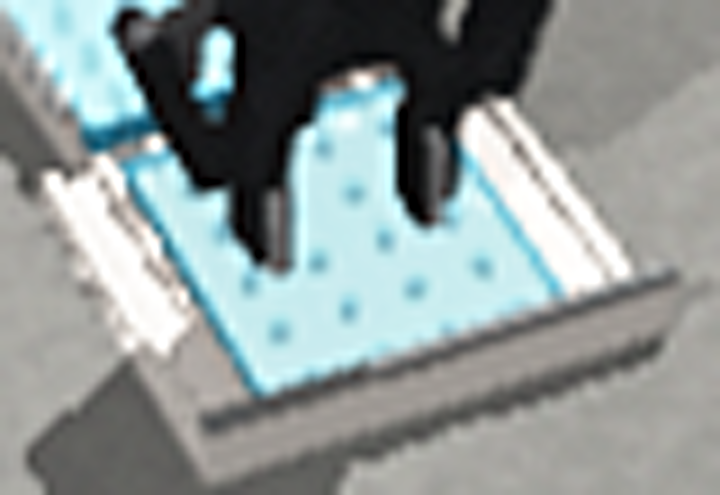

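```bash
python3 -m jog '[0,0,0.002,0,0,0, 0,0,0.01,0,0,0, 0,0,0.05,0,0,0, 0,0,0.1,0,0,0, 0,0,0.15,0,0,0, -0.05,0,0.2,0,0,0, -0.1,0,0.22,0,0,0, -0.15,0,0.22,0,0,0, -0.2,0,0.22,0,0,0, -0.2,0,0.22,0,0,0]' | egrep 'pos|ft_f'
python3 -c "from h import *
im,d=bot.camera('side');im2,d2=bot.camera('top')
a=cv2.resize(im[160:245,240:360],None,fx=6,fy=6,interpolation=cv2.INTER_CUBIC)
b=cv2.resize(im2[170:265,235:375],(720,489),interpolation=cv2.INTER_CUBIC)
cv2.imwrite('pics/hs.png',a[:,:,::-1]);cv2.imwrite('pics/ht.png',b[:,:,::-1])
for c in('side','top'):
  for l in ('divider_top_center','rack_rim','divider_mid'): print(c,l,[(round(x['confidence'],2),w(c,x['at']).round(4)) for x in bot.tip_of(l,c)[:1]])
st()"
```

```text
eef_pos: [0.3788, 0.042, 0.2569]
ft_force: [-2.2, -0.4, -0.5]
side divider_top_center []
side rack_rim [(0.65, array([ 0.5632, -0.0216,  0.0044]))]
side divider_mid [(0.88, array([0.5105, 0.1698, 0.0073]))]
top divider_top_center [(0.71, array([0.5466, 0.0408, 0.0106]))]
top rack_rim [(0.64, array([ 0.5598, -0.0201,  0.0012]))]
top divider_mid [(0.87, array([0.5138, 0.1772, 0.009 ]))]
t 17.5167 p [0.3866 0.0425 0.2572] F [ 0.8  -0.25  0.05] M [ 0.03   0.014 -0.008] yaw_y 0.2228 z [-0. -0. -1.] w 0.0427 j [ 0.11  0.05 -0.35  1.17 -0.    1.46]
```

View pics/hs.png

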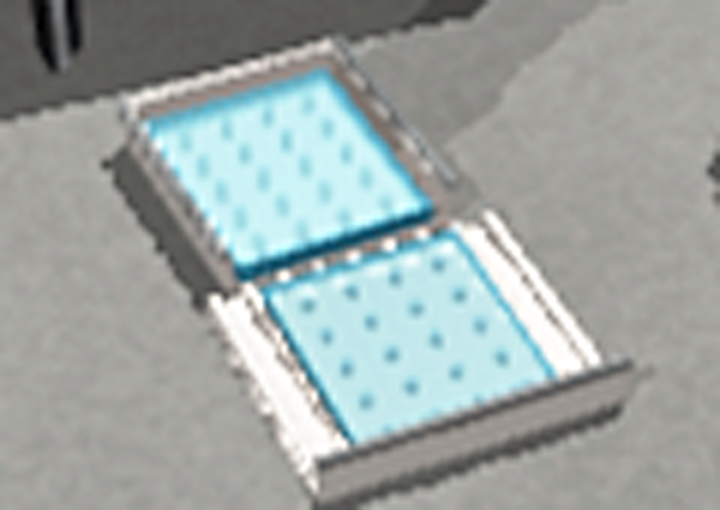

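View pics/ht.png

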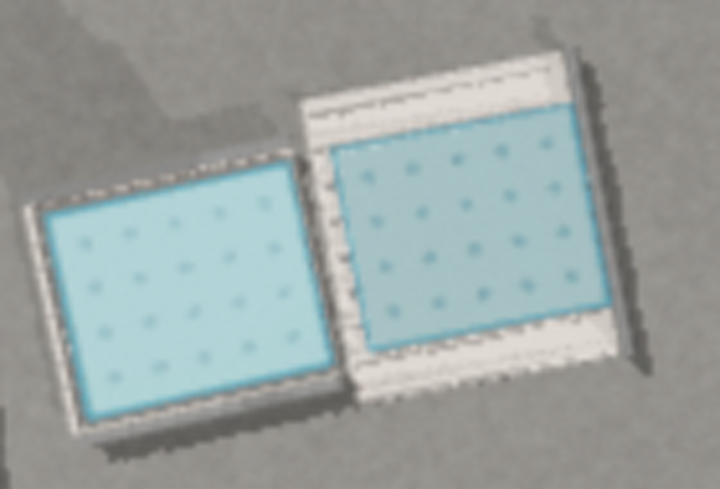

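```bash
python3 -c "from h import *
print(bot.job_done())"
```

```text
the job is handed in; nothing more can be done
None
```

The top divider lies flat on the rack's ribs, flush against the rim as far as the final pictures and push forces show. The two dividers below appear unmoved, the press stayed at about 5–7 N (10 N at most), and I handed the job in at about 17.5 s.

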